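Open the canister and pack the red figure

TASK

Lift the lid off the wooden canister by its knob, keeping it level, and set it down (not dropped) knob up on the cork mat, fully on it. Then pluck the red figure from the drying tray and stand it upright on the floor of the open canister beside the two blue ones, again without dropping it. Leave the lid off so the paint can air, leave the green and yellow figures in their pockets, keep the blue ones standing, and do not shift the canister or knock the glue bottle, toy truck and paint tins.

Things in the scene. Friction and masses are not known exactly. Their poses are not given: they have to be found in the camera images.
- canister: open round canister of light wood with painted red and green diamonds, loose, 0.9 kg: outside 154 mm across, 94 mm high, wall 5 mm (inside 144 mm across), floor 6 mm thick. Covered by the lid at the start. Origin: centre of its underside; z up; turned by any angle. It stands in one of three areas (left, middle, right of the bench), swapped with the tray and the mat
- lid: loose round wooden lid of the canister, 0.18 to 0.35 kg: green disc 160 mm across and 8 mm thick, under it a pale plug 136 mm across and 6 mm deep that drops into the canister's mouth, on top a red knob. Origin: centre of the plug's flat underside, z up: plug z = 0 to 6 mm, disc 6 to 14, thin neck 18 mm across 14 to 25, knob 30 mm across 25 to 51
- lid_knob (a point): centre of the lid's red round knob (30 mm across, 26 mm high), 38 mm above the lid's origin and 24 mm above the top of its disc
- tray: drying tray, fixed: plywood block 80 x 196 x 22 mm (x, y, z) with three round pockets 43 mm across and 14 mm deep in a row along its y axis at y = -62, 0, 62 mm (pocket floors 8 mm up). Origin: centre of its underside
- mat: flat cork mat, fixed, 220 x 190 x 4 mm (x, y, z). Origin: centre of its underside
- red_figure: upright wooden toy figure, 79 mm high, 50 g: red cylinder body 36 mm across and 52 mm high, wooden ball head 27 mm across, red hat (brim 32 mm across at z = 68 to 71 mm). Origin: centre of its flat foot; z up. At the start it stands in one of the three pockets of the tray; which one varies. This is the one to pack
- green_figure: upright wooden toy figure, 79 mm high, 50 g: green cylinder body 36 mm across and 52 mm high, wooden ball head 27 mm across, green hat (brim 32 mm across at z = 68 to 71 mm). Origin: centre of its flat foot; z up. At the start it stands in one of the three pockets of the tray; which one varies. Stays there
- yellow_figure: upright wooden toy figure, 79 mm high, 50 g: yellow cylinder body 36 mm across and 52 mm high, wooden ball head 27 mm across, yellow hat (brim 32 mm across at z = 68 to 71 mm). Origin: centre of its flat foot; z up. At the start it stands in one of the three pockets of the tray; which one varies. Stays there
- blue_figure_a: upright wooden toy figure, 79 mm high, 50 g: blue cylinder body 36 mm across and 52 mm high, wooden ball head 27 mm across, blue hat (brim 32 mm across at z = 68 to 71 mm). Origin: centre of its flat foot; z up. Stands inside the canister, about 36 mm from its axis and 62 mm from the other blue figure, so that the far side of the floor is free; hidden until the lid is off
- blue_figure_b: upright wooden toy figure, 79 mm high, 50 g: blue cylinder body 36 mm across and 52 mm high, wooden ball head 27 mm across, blue hat (brim 32 mm across at z = 68 to 71 mm). Origin: centre of its flat foot; z up. The second figure inside the canister
- glue_bottle: white glue bottle with a red band, 60 mm across and 185 mm high with a pointed nozzle, standing at the far side of the bench, left or right. Origin: centre of its underside. Bystander
- toy_truck: wooden toy truck 130 x 72 x 84 mm (x, y, z) on four dark wheels. Origin: centre at bench level; x along its length. Far side of the bench, across from the bottle. Bystander
- green_tin: closed paint tin with a green band and lid, 69 mm across, 64 mm high, near the robot, left or right. Origin: centre of its underside. Bystander
- white_tin: closed paint tin with a white band and lid, 69 mm across, 64 mm high, near the robot, across from the green tin. Origin: centre of its underside. Bystander

How it is judged:
By the outcome, as a careful person would: the job done as asked, in the order asked, and still so for the second after the job is handed in, with the robot touching nothing.
It also fails if it takes over 70 s, if anything falls off the work surface, if the arm or the gripper's body presses on something with over 40 N, if the wrist force passes 120 N, or if a joint passes its speed limit or range.

ROBOT

A 7-joint arm with a two-finger parallel gripper is mounted at the origin on the work surface. World frame = base frame: x ahead of the robot, y to its left, z up, the work surface at z = 0. Lengths are in m, angles in degrees, forces in N, time in s.
With the tool pointing down it reaches from about 0.425 to 1.025 m from the base axis. Payload 9.4 kg.
Tool frame: the origin (TCP) lies at the very end of the fingers, on their centre line; the grasp point (between the pads) lies env.grasp_offset behind it (env.grasp_offset is the distance from the TCP to the grasp point, in m); y points along the fingers, z is the direction in which the jaws open and shut, and the axes are right-handed (so a half turn about y gives the same grasp; the last joint's range is limited). The gripper opens to 85 mm and grips with 20 to 120 N. Pads are 22 mm wide; open, the fingers measure 114 mm over their backs; the gripper's body (76 mm by 85 mm) begins 54 mm behind the grasp point. The pads swing forward as they close: fully open they stand 13 mm farther back than shut.
Start: joints at [-76.301, 34.337, -0.143, 91.639, 0.103, 54.024, -4.572], TCP at [0.225, 0.689, 0.231] pointing down, gripper open.
Joint ranges: [-147.43, 147.43], [-19.82, 112.94], [-74.19, 73.91], [6.32, 146.72], [-59.91, 239.91], [6.04, 106.73], [-150.56, 150.56]. Speed limits (degrees/s): [127.2, 127.2, 172.46, 172.46, 180, 180, 180].

INTERFACE

Orientations are given as [roll, pitch, yaw] about the fixed x, y, z axes, in that order (R = Rz(yaw) Ry(pitch) Rx(roll)).
In Python, from cell import env, imaging, search_frame, pinpoint gives the robot as it stands.
- The arm moves only by the shell command python3 -m creep 'ROWS' [FORCE]. ROWS is JSON, a list of rows, each a list of 3 entries, a list of its own where there are three numbers: the shift along the tool's x, y, z in mm, then the turn, a rotation vector about the tool's x, y, z in rad, then the opening, from 0 (shut) to 1 (fully open). A call has 1 to 8 rows; each row shifts and turns the commanded pose from where the row before left it, along the tool's axes as they then stand; what a row does not reach is not made up. A row lasts 1/8 s, in which the tool goes at most 62.5 mm and 10.7 degrees, less where a joint would pass 70% of its speed; a pose out of reach is approached as far as the arm can. A call with a gripper value outside its range is refused whole. The fingers move at their own pace and stop on an object; FORCE is the grip in N (left out, the last holds). Time passes only in rows, so rows that do not move let the fingers close. It gives the time, the measured TCP pose, the force and the opening at its end, in the units of the state.
- env.read_state(): the state, without advancing time (a new reading comes with each control period).
- imaging.grab_frame(name): name is "scene" or "side" or "wrist"; returns a dict with "frame" (420x560x3 uint8, red, green, blue), "fx", "fy", "cx", "cy" (pixels), "dist_coeffs" ([k1, k2, p1, p2, k3] as OpenCV has them; the pictures are not rectified), "R" (3x3) and "t" (3): a world point X has camera coordinates R X + t. Camera axes: x right, y down, z forward; pixel columns grow to the right and rows downward; lengths in m; the calibration is good to about 2 mm. A picture is of the moment at which its call begins. There is no depth.
- env.job_done(): hands the job in, once; it reports no verdict.
Trained networks look in a picture, given as the dict that the camera call returned (one of the last four; its "shot" number tells which), for a name from the list of things; names that differ only in an ending like _2 or _b are one class to them, and where a whole thing is asked for, a point or a joint stands for the part that bears it (a point fixed in the world has none). Each returns a list of dicts, best first, with "score" (0 to 1); they miss things now and then, are a little off and sometimes report something else, mostly with a low value. They report only what shows in the picture. A call takes as long as a camera call.
- search_frame(picture, thing): "xy" ([column, row] in pixels, amid what is visible of it).
- pinpoint(picture, thing): "xy" ([column, row] in pixels: a listed point, or the origin of a listed thing).
The state is a dict: "time": time; "joint_positions": joint angles; "joint_vel": joint speeds; "effort": joint torques, N m; "eef_pos": TCP position; "tool_rot": TCP orientation; "wrist_force": force on the tool from outside, world axes, zero at the start; "wrist_torque": the same for the moment, N m; "grip_width": finger opening in m.
Only numpy, scipy, OpenCV 4.12 (cv2) and the standard library are available. Lean on these libraries where they do the work, as an engineer would, in place of code of your own. Each camera call takes 0.05 s, during which the arm holds its last target.

## Working session

There is one attempt and no reset: what is moved stays moved. The work goes in short steps, Python scripts to look and compute and a shell command to move; the robot and the scene stay as the last step left them, time stands still between calls to the robot, and variables do not carry over. Pictures are saved under pics/ and viewed, and the job is handed in when it is done.

```bash
mkdir -p pics; ls
python3 - <<'E'
from cell import env, imaging, search_frame, pinpoint
import cv2
s=env.read_state()
for k,v in s.items(): print(k,v)
print(env.grasp_offset)
for n in ["scene","side"]:
    p=imaging.grab_frame(n); cv2.imwrite(f"pics/a_{n}.png",p["frame"][:,:,::-1])
    print(n,p["fx"],p["cx"],p["cy"],p["dist_coeffs"],p["R"],p["t"])
    for t in ["lid_knob","canister","mat","tray","red_figure","green_figure","yellow_figure","glue_bottle","toy_truck","green_tin","white_tin"]:
        print(t,[(r["xy"],r["score"]) for r in pinpoint(p,t)[:2]])
E
```

```text
pics
time 0.0
joint_positions [-76.30183474  34.38470986  -0.14563239  91.68322526   0.10156654
  54.02395183  -4.57266855]
joint_vel [ 0.01639555  0.0689809  -0.03072932  0.03399527 -0.01449033 -0.01208396
  0.02514945]
effort [-1.68366528e-04 -7.76450586e+01  1.56512808e+00 -2.58019459e+01
  1.24066739e-02  8.80440959e-03 -4.17593640e-05]
eef_pos [0.22501054 0.68867586 0.23040024]
tool_rot [-9.00914773e+01 -7.16867208e-03 -1.80908461e+01]
wrist_force [ 0.18753473 -0.05015209  0.11972609]
wrist_torque [ 0.0066164  -0.03822826 -0.00384241]
grip_width 0.08555470037891034
0.0187
scene 479.7151337080875 280.3860058200491 221.33209169548468 [-0.16463833  0.          0.          0.          0.        ] [[-0.84185013  0.53969499 -0.00420438]
 [ 0.30022612  0.46180959 -0.83462338]
 [-0.44850044 -0.70389006 -0.550805  ]] [ 0.45117834 -0.06596557  1.71085159]
lid_knob [([267.2, 219.4], 0.87), ([262.7, 310.1], 0.6)]
canister [([269.0, 255.0], 0.56)]
mat [([367.2, 318.9], 0.71)]
tray [([242.6, 197.6], 0.65), ([194.3, 234.3], 0.24)]
red_figure [([225.1, 187.7], 0.62)]
green_figure [([241.1, 194.
[... 152 characters left out ...]
3)]
white_tin [([350.8, 258.9], 0.58)]
side 513.5744822033303 283.8741286798139 206.84264944830045 [-0.14413808  0.          0.          0.          0.        ] [[ 0.9727888  -0.23139126 -0.01183393]
 [-0.1599109  -0.63356516 -0.75698329]
 [ 0.16766175  0.73827724 -0.65332707]] [-0.52185457  0.15502164  1.21666909]
lid_knob [([304.3, 195.3], 0.88)]
canister [([302.1, 234.2], 0.97)]
mat [([241.3, 156.3], 0.78)]
tray [([297.4, 360.7], 0.96)]
red_figure [([314.1, 381.9], 0.85)]
green_figure []
yellow_figure [([282.5, 336.0], 0.69)]
glue_bottle [([326.2, 181.9], 0.67)]
toy_truck [([385.1, 288.4], 0.85)]
green_tin [([235.2, 285.0], 0.58)]
white_tin [([221.3, 208.4], 0.65), ([383.4, 285.9], 0.37)]
```

View images.

View pics/a_scene.png

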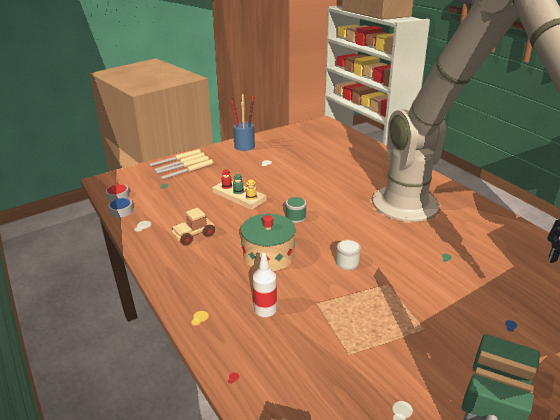

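View pics/a_side.png

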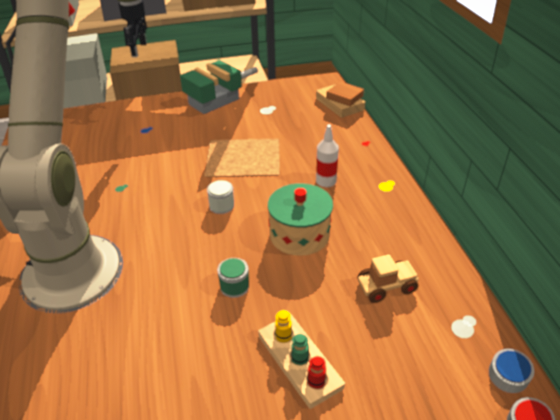

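```bash
cat > h.py <<'E'
from cell import env, imaging, search_frame, pinpoint
import cv2, numpy as np
from scipy.spatial.transform import Rotation as Ro
def K(p): return np.array([[p["fx"],0,p["cx"]],[0,p["fy"],p["cy"]],[0,0,1]])
def ray(p,xy):
    u=cv2.undistortPoints(np.array([[xy]],float),K(p),np.array(p["dist_coeffs"]))[0,0]
    R=np.array(p["R"]);c=-R.T@np.array(p["t"]); d=R.T@np.array([u[0],u[1],1]); return c,d/np.linalg.norm(d)
def onz(p,xy,z):
    c,d=ray(p,xy); return c+d*(z-c[2])/d[2]
def tri(obs):
    A=np.zeros((3,3));b=np.zeros(3)
    for p,xy in obs:
        c,d=ray(p,xy);M=np.eye(3)-np.outer(d,d);A+=M;b+=M@c
    return np.linalg.solve(A,b)
def proj(p,X):
    R=np.array(p["R"]);return cv2.projectPoints(np.atleast_2d(np.array(X,float)),cv2.Rodrigues(R)[0],np.array(p["t"],float),K(p),np.array(p["dist_coeffs"]))[0][:,0]
def save(p,n): cv2.imwrite(f"pics/{n}.png",cv2.cvtColor(p["frame"],cv2.COLOR_RGB2BGR))
def toolR(): return Ro.from_euler("xyz",env.read_state()["tool_rot"],degrees=True)
E
python3 - <<'E'
from h import *
np.set_printoptions(precision=4,suppress=True)
z={"lid_knob":.094-.006+.038,"canister":0,"mat":0,"tray":0,"red_figure":.008,"green_figure":.008,"yellow_figure":.008,"glue_bottle":0,"toy_truck":0,"green_tin":0,"white_tin":0}
P=[imaging.grab_frame(n) for n in ("scene","side")]
for t in z:
  R=[pinpoint(p,t) for p in P]
  print(t,*[onz(p,r[0]["xy"],z[t])[:2] if r else None for p,r in zip(P,R)], tri([(p,r[0]["xy"]) for p,r in zip(P,R)]) if all(R) else None)
print(toolR().as_matrix())
E
```

```text
lid_knob [ 0.5767 -0.0127] [ 0.5783 -0.0111] [ 0.5777 -0.0118  0.1268]
canister [ 0.5724 -0.0115] [ 0.5725 -0.0183] [ 0.572  -0.0148 -0.0027]
mat [0.3833 0.1373] [0.4925 0.3706] [0.4729 0.2321 0.0987]
tray [ 0.4742 -0.3735] [ 0.4819 -0.3687] [ 0.4791 -0.3694  0.0031]
red_figure [ 0.4855 -0.4376] [ 0.5003 -0.4237] [ 0.4953 -0.4263  0.0157]
green_figure [ 0.481  -0.3825] [ 0.4728 -0.3786] [ 0.4768 -0.3808  0.0083]
yellow_figure [ 0.475  -0.2833] [ 0.4602 -0.304 ] [ 0.4641 -0.2981 -0.0026]
glue_bottle [0.7098 0.1814] [0.7054 0.1855] [0.7075 0.183  0.0008]
toy_truck [ 0.7217 -0.2363] [ 0.7113 -0.2304] [ 0.7168 -0.2327  0.0004]
green_tin [ 0.3903 -0.1339] [ 0.3806 -0.1412] [ 0.3833 -0.1393 -0.0043]
white_tin None [0.3923 0.1348] None
[[ 0.9506  0.      0.3105]
 [-0.3105 -0.      0.9506]
 [ 0.     -1.     -0.    ]]
```

Run:
```python
from h import *
np.set_printoptions(precision=4,suppress=True)
P={n:imaging.grab_frame(n) for n in ("scene","side")}
seeds={"scene":(367,319),"side":(244,157)}
for n,p in P.items():
  f=cv2.GaussianBlur(p["frame"],(3,3),0).astype(float); s=seeds[n]
  hsv=cv2.cvtColor(p["frame"],cv2.COLOR_RGB2HSV)
  c=np.median(f[s[1]-8:s[1]+8,s[0]-8:s[0]+8].reshape(-1,3),axis=0);b=f[s[1]-4:s[1]+4,s[0]-75:s[0]-60].reshape(-1,3).mean(0);print(n,c,b)
  # hue-type: g/r ratio
  g=f[...,1]/f[...,0]; m=((g>(c[1]/c[0]+b[1]/b[0])/2)&(f[...,0]>f[...,2]*1.2)).astype(np.uint8)
  m=cv2.morphologyEx(m,cv2.MORPH_OPEN,np.ones((3,3)));m=cv2.morphologyEx(m,cv2.MORPH_CLOSE,np.ones((5,5)))
  k,l,st,ce=cv2.connectedComponentsWithStats(m); i=l[s[1],s[0]]; print(st[i])
  M=(l==i).astype(np.uint8); cn=max(cv2.findContours(M,0,1)[0],key=len)[:,0]
  W=np.array([onz(p,q,.004)[:2] for q in cn.astype(float)])
  r=cv2.minAreaRect(W.astype(np.float32)*1000);print(r); print(cv2.boxPoints(r))
  # lid: green disc ellipse
  h=hsv; 
  save(p,"b_"+n)
```

```text
scene [223.  165.5 118. ] [207.2333 132.2917  90.275 ]
[ 318  285  106   69 4401]
((494.447509765625, 363.54156494140625), (193.30215454101562, 220.73965454101562), 77.67239379882812)
[[365.9874 292.6831]
 [581.6374 245.5549]
 [622.9076 434.4001]
 [407.2576 481.5282]]
side [246.  186.  109.5] [240.4083 149.975   76.225 ]
[ 214  139   66   43 2093]
((504.73193359375, 342.6727294921875), (216.72120666503906, 190.923095703125), 77.04060363769531)
[[387.4009 258.4804]
 [573.461  215.6639]
 [622.063  426.8651]
 [436.0029 469.6816]]
```

```bash
python3 -m creep '[[[20,0,-20],[0,0,0],1],[[40,0,-40],[0,0,0],1],[[40,0,-40],[0,0,0],1],[[40,0,-40],[0,0,0],1],[[40,0,-40],[0,0,0],1],[[40,0,-40],[0,0,0],1],[[40,0,-40],[0,0,0],1],[[40,0,-40],[0,0,0],1]]' 50
```

```text
time: 3.5
eef_pos: [0.418, 0.3093, 0.2316]
tool_rot: [-90.0, -0.0, -18.1]
wrist_force: [1.3, -0.1, 0.8]
grip_width: 0.0854
```

```bash
python3 -m creep '[[[40,0,-40],[0,0,0],1],[[40,0,-40],[0,0,0],1],[[40,0,-40],[0,0,0],1],[[40,0,-40],[0,0,0],1],[[40,0,-40],[0,0,0],1],[[40,0,-40],[0,0,0],1],[[12,0,-16],[0,0,0],1],[[0,0,0],[0,0,0],1]]'; python3 -c "
from h import *
print(env.read_state()['joint_positions'])"
```

```text
time: 4.5
eef_pos: [0.5772, -0.012, 0.2312]
tool_rot: [-90.0, 0.0, -18.2]
wrist_force: [-0.5, 0.2, -0.7]
grip_width: 0.0852
[ -6.82315473  24.19769118   3.32152716 111.54397946  -1.93240692
  44.31929591  69.34746595]
```

```bash
python3 -m creep '[[[0,0,0],[0,0.175,0],1],[[0,0,0],[0,0.175,0],1],[[0,0,0],[0,0.175,0],1],[[0,0,0],[0,0.175,0],1],[[0,0,0],[0,0.175,0],1],[[0,0,0],[0,0.175,0],1],[[0,0,0],[0,0,0],1]]'
python3 - <<'E'
from h import *
p=imaging.grab_frame("wrist");save(p,"c_wrist")
r=pinpoint(p,"lid_knob");print([(x["xy"],x["score"],onz(p,x["xy"],.126)) for x in r[:2]])
print(env.read_state()['joint_positions'][6], toolR().as_matrix().round(4))
E
```

```text
time: 5.38
eef_pos: [0.5766, -0.0083, 0.2312]
tool_rot: [-90.0, 0.0, -78.0]
wrist_force: [-0.2, 0.1, -0.3]
grip_width: 0.0858
[]
20.14768474666672 [[ 2.096e-01 -2.000e-04  9.778e-01]
 [-9.778e-01  5.000e-04  2.096e-01]
 [-5.000e-04 -1.000e+00 -1.000e-04]]
```

View pics/c_wrist.png

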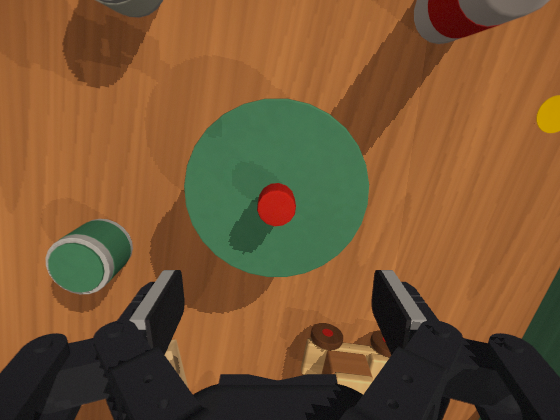

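Run:
```python
from h import *
np.set_printoptions(precision=4,suppress=True)
p=imaging.grab_frame("wrist")
h=cv2.cvtColor(p["frame"],cv2.COLOR_RGB2HSV)
m=((h[...,0]>60)&(h[...,0]<90)&(h[...,1]>80)).astype(np.uint8);m|=((h[...,0]<5)|(h[...,0]>174))&(h[...,1]>190)
k,l,st,ce=cv2.connectedComponentsWithStats(m);M=(l==l[150,277]).astype(np.uint8)
cn=max(cv2.findContours(M,0,1)[0],key=len)
W=np.array([onz(p,q,.102)[:2] for q in cn[:,0].astype(float)])
print("disc",cv2.minEnclosingCircle(W.astype(np.float32)*1000), cv2.fitEllipse(W.astype(np.float32)*1000))
r=(((h[...,0]<5)|(h[...,0]>174))&(h[...,1]>190)).astype(np.uint8)
k,l,st,ce=cv2.connectedComponentsWithStats(r);i=l[204,277];print(st[i],ce[i],onz(p,ce[i],.126))
q=(l==i); ys,xs=np.nonzero(q); 
cn=max(cv2.findContours(q.astype(np.uint8),0,1)[0],key=len)
for z in(.126,.13,.139): print(z,np.array(cv2.minEnclosingCircle(np.array([onz(p,a,z)[:2]*1000 for a in cn[:,0].astype(float)],np.float32))[0]))
print(env.read_state()["eef_pos"])
for n in("scene","side"):
  p=imaging.grab_frame(n);r=pinpoint(p,"lid_knob");print(n,[(onz(p,x["xy"],.126),x["score"]) for x in r[:1]])
```

```text
disc ((574.2660522460938, -4.531559467315674), 79.19920349121094) ((574.2759399414062, -4.539129257202148), (156.80096435546875, 157.2482147216797), 165.73757934570312)
[ 257  182   39   43 1291] [276.0232 203.3958] [ 0.5745 -0.0056  0.126 ]
0.126 [574.0742  -5.7726]
0.13 [573.8463  -4.5638]
0.139 [573.3334  -1.8442]
[ 0.577  -0.0096  0.2313]
scene [(array([ 0.5792, -0.0232,  0.126 ]), 0.57)]
side [(array([ 0.5781, -0.0106,  0.126 ]), 0.78)]
```

Run:
```python
from h import *
np.set_printoptions(precision=4,suppress=True)
for n,s in (("scene",(252,232)),("side",(285,208)),("wrist",(277,150))):
  p=imaging.grab_frame(n);save(p,"d_"+n)
  h=cv2.cvtColor(p["frame"],cv2.COLOR_RGB2HSV)
  g=((h[...,0]>55)&(h[...,0]<95)&(h[...,1]>80)).astype(np.uint8)
  k,l,st,ce=cv2.connectedComponentsWithStats(g);i=l[s[1],s[0]];print(n,st[i])
  cn=max(cv2.findContours((l==i).astype(np.uint8),0,1)[0],key=len)
  hull=cv2.convexHull(cn)[:,0].astype(float)
  for z in(.098,):
    W=np.array([onz(p,a,z)[:2]*1000 for a in hull],np.float32); print(z,cv2.fitEllipse(W),cv2.minEnclosingCircle(W))
```

```text
scene [ 241  207   64   39 1265]
0.098 ((545.0418090820312, -17.109098434448242), (165.0968780517578, 231.3335723876953), 107.32781219482422) ((536.5513305664062, -18.2634220123291), 119.24373626708984)
side [ 269  184   63   43 1927]
0.098 ((576.3532104492188, -6.91185188293457), (154.96188354492188, 158.6964111328125), 145.1360321044922) ((576.4652099609375, -6.759814262390137), 79.61698913574219)
wrist [  184    95   185   179 24521]
0.098 ((574.4186401367188, -5.540744304656982), (159.965087890625, 160.5449676513672), 170.95339965820312) ((574.4711303710938, -5.496447563171387), 80.40766143798828)
```

View pics/d_side.png

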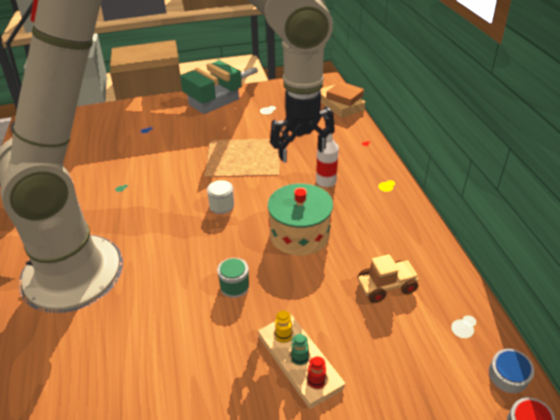

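```bash
python3 -m creep '[[[-4,10,-1],[0,0,0],1],[[0,25,0],[0,0,0],1],[[0,30,0],[0,0,0],1],[[0,30,0],[0,0,0],1],[[0,18,0],[0,0,0],1],[[0,9,0],[0,0,0],1],[[0,0,0],[0,0,0],1]]'
python3 - <<'E'
from h import *
p=imaging.grab_frame("wrist");save(p,"e_wrist")
E
```

```text
time: 6.75
eef_pos: [0.5751, -0.0071, 0.1088]
tool_rot: [-90.1, 0.0, -78.3]
wrist_force: [0.0, 0.6, 0.8]
grip_width: 0.0856
```

View pics/e_wrist.png

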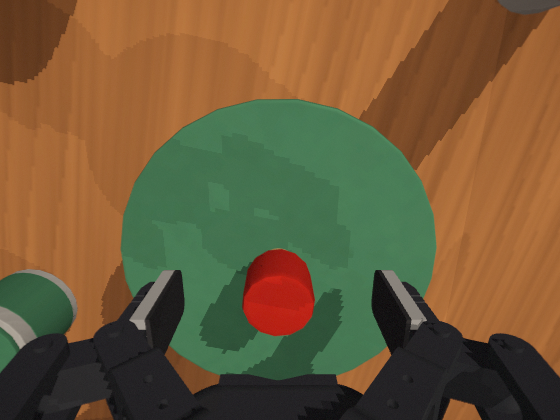

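```bash
python3 -m creep '[[[0,0,0],[0,0,0],0],[[0,0,0],[0,0,0],0],[[0,0,0],[0,0,0],0],[[0,0,0],[0,0,0],0],[[0,0,0],[0,0,0],0]]' 50
python3 - <<'E'
from h import *
p=imaging.grab_frame("wrist");save(p,"f_wrist")
E
```

```text
time: 7.42
eef_pos: [0.5755, -0.007, 0.1099]
tool_rot: [-90.0, 0.0, -78.3]
wrist_force: [-1.6, 0.1, 6.2]
grip_width: 0.0285
```

View pics/f_wrist.png

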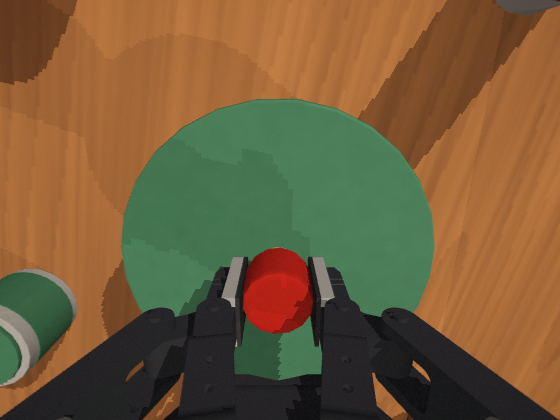

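```bash
python3 -m creep '[[[0,-2,0],[0,0,0],0],[[0,-4,0],[0,0,0],0],[[0,-8,0],[0,0,0],0],[[0,-16,0],[0,0,0],0],[[0,-30,0],[0,0,0],0],[[0,-30,0],[0,0,0],0],[[0,-20,0],[0,0,0],0],[[0,0,0],[0,0,0],0]]'
python3 - <<'E'
from h import *
p=imaging.grab_frame("wrist");save(p,"g_wrist")
p=imaging.grab_frame("side");save(p,"g_side")
E
```

```text
time: 8.48
eef_pos: [0.5763, -0.0071, 0.2215]
tool_rot: [-89.8, -0.0, -78.3]
wrist_force: [0.1, -0.8, -3.4]
grip_width: 0.0286
```

View pics/g_wrist.png

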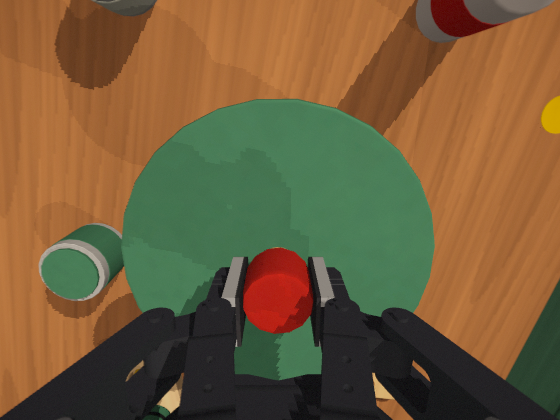

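View pics/g_side.png

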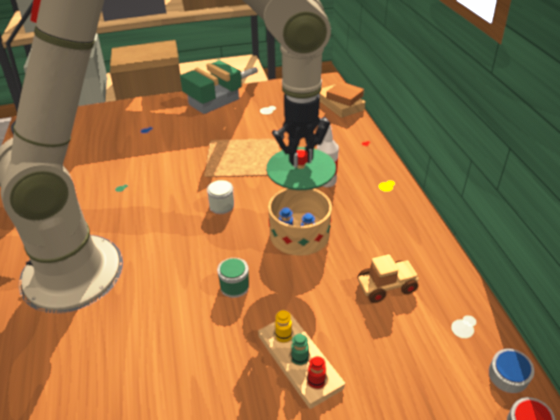

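```bash
python3 -m creep '[[[-15,0,0],[0,0,0],0],[[-35,0,0],[0,0,0],0],[[-55,0,-1],[0,0,0],0],[[-60,0,-1],[0,0,0],0],[[-60,0,-1],[0,0,0],0],[[-60,0,-1],[0,0,0],0],[[-55,0,-1],[0,0,0],0],[[-30,0,0],[0,0,0],0]]';  python3 -m creep '[[[-11,0,0],[0,0,0],0],[[0,0,0],[0,0,0],0]]'
python3 - <<'E'
from h import *
p=imaging.grab_frame("wrist");save(p,"i_wrist")
p=imaging.grab_frame("scene");save(p,"i_scene")
p=imaging.grab_frame("side");save(p,"i_side")
np.set_printoptions(precision=4,suppress=True)
r=pinpoint(p,"blue_figure_a");print([(x["xy"],x["score"],onz(p,x["xy"],.006)) for x in r[:3]])
E
```

```text
time: 9.57
eef_pos: [0.4924, 0.3586, 0.218]
tool_rot: [-90.1, 0.0, -78.0]
wrist_force: [-0.0, -0.5, -3.4]
grip_width: 0.0289
time: 9.82
eef_pos: [0.4923, 0.3651, 0.2185]
tool_rot: [-90.1, -0.1, -78.2]
wrist_force: [-0.2, -0.0, -1.9]
grip_width: 0.029
[([239.7, 88.8], 0.62, array([0.5556, 0.7883, 0.006 ])), ([281.6, 231.6], 0.6, array([0.5315, 0.004 , 0.006 ])), ([329.3, 180.6], 0.44, array([0.7115, 0.176 , 0.006 ]))]
```

View pics/i_wrist.png

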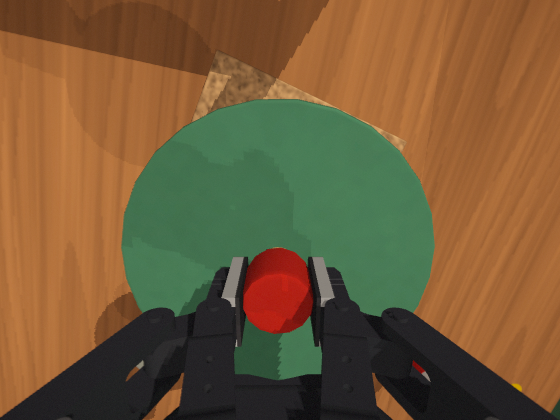

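View pics/i_side.png

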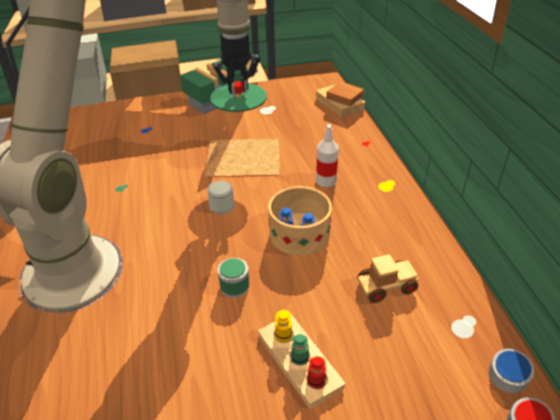

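View pics/i_scene.png

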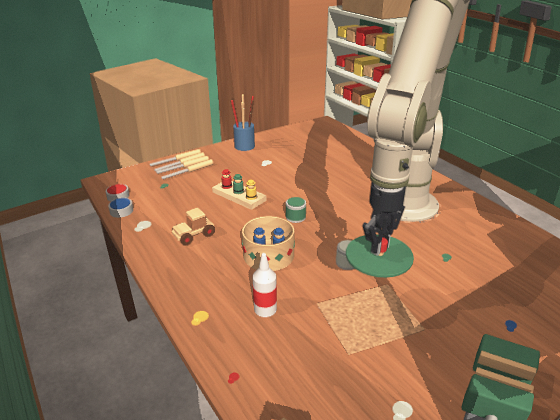

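Run:
```python
from h import *
np.set_printoptions(precision=4,suppress=True)
p=imaging.grab_frame("wrist")
for q in((217,50),(405,143),(193,118)): print(q,onz(p,q,.004))
a=cv2.imread("pics/i_side.png")[125:190,190:300];cv2.imwrite("pics/j.png",cv2.resize(a,None,fx=7,fy=7,interpolation=2))
s=imaging.grab_frame("side");c=imaging.grab_frame("scene")
B=np.array([[.366,.2927,.004],[.5816,.2456,.004],[.6229,.4344,.004],[.4073,.4815,.004]])
print(proj(s,B)-[190,125],proj(p,B))
```

```text
(217, 50) [0.4079 0.4776 0.004 ]
(405, 143) [0.62   0.4283 0.004 ]
(193, 118) [0.3927 0.4078 0.004 ]
[[13.7705 50.301 ]
 [89.4193 48.6265]
 [88.7284 12.2135]
 [19.9412 13.8033]] [[157.6928 214.1444]
 [328.2364 282.6176]
 [409.3516 137.918 ]
 [216.9629  45.6228]]
```

View pics/j.png

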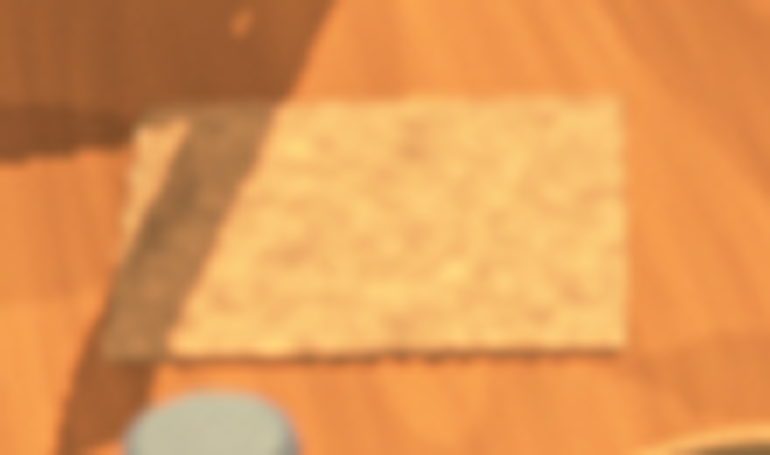

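```bash
python3 -m creep '[[[6,10,-2],[0,0,0],0],[[0,30,0],[0,0,0],0],[[0,40,0],[0,0,0],0],[[0,40,0],[0,0,0],0],[[0,35,0],[0,0,0],0],[[0,20,0],[0,0,0],0],[[0,8,0],[0,0,0],0],[[0,0,0],[0,0,0],0]]'
```

```text
time: 11.18
eef_pos: [0.4922, 0.3582, 0.036]
tool_rot: [-90.0, -0.0, -78.3]
wrist_force: [-0.2, -0.1, -3.1]
grip_width: 0.0285
```

```bash
python3 -m creep '[[[0,4,0],[0,0,0],0],[[0,2,0],[0,0,0],0],[[0,1.5,0],[0,0,0],0],[[0,0,0],[0,0,0],0]]'; python3 -m creep '[[[0,1,0],[0,0,0],0],[[0,0.5,0],[0,0,0],0],[[0,0,0],[0,0,0],0]]'
```

```text
time: 11.68
eef_pos: [0.4922, 0.3587, 0.0289]
tool_rot: [-90.0, 0.0, -78.2]
wrist_force: [0.8, -1.1, -3.1]
grip_width: 0.0287
time: 12.05
eef_pos: [0.4922, 0.3586, 0.0272]
tool_rot: [-90.0, -0.0, -78.3]
wrist_force: [-0.5, 0.3, -2.8]
grip_width: 0.0287
```

```bash
python3 -m creep '[[[0,0.7,0],[0,0,0],0],[[0,0.5,0],[0,0,0],0],[[0,0,0],[0,0,0],0]]'; python3 -m creep '[[[0,0.6,0],[0,0,0],0],[[0,0.4,0],[0,0,0],0],[[0,0,0],[0,0,0],0]]'
```

```text
time: 12.42
eef_pos: [0.4922, 0.3586, 0.0261]
tool_rot: [-90.0, -0.0, -78.3]
wrist_force: [0.4, 1.2, -1.9]
grip_width: 0.0287
time: 12.8
eef_pos: [0.4922, 0.3586, 0.0259]
tool_rot: [-90.0, 0.0, -78.3]
wrist_force: [-2.1, -1.1, 7.3]
grip_width: 0.029
```

```bash
python3 -m creep '[[[0,0,0],[0,0,0],0.6],[[0,0,0],[0,0,0],1],[[0,0,0],[0,0,0],1],[[0,0,0],[0,0,0],1],[[0,-15,0],[0,0,0],1],[[0,-30,0],[0,0,0],1],[[0,-50,0],[0,0,0],1],[[0,-50,0],[0,0,0],1]]';python3 -m creep '[[[0,-50,0],[0,0,0],1],[[0,0,0],[0,0,0],1]]'
python3 - <<'E'
from h import *
for n in("wrist","side","scene"):
  p=imaging.grab_frame(n);save(p,"k_"+n)
E
```

```text
time: 13.8
eef_pos: [0.4921, 0.3584, 0.1724]
tool_rot: [-90.0, -0.0, -78.3]
wrist_force: [0.4, 0.8, -1.0]
grip_width: 0.0858
time: 14.05
eef_pos: [0.4939, 0.3595, 0.2251]
tool_rot: [-89.6, 0.2, -78.3]
wrist_force: [-0.1, 0.1, -0.4]
grip_width: 0.0856
```

View pics/k_wrist.png

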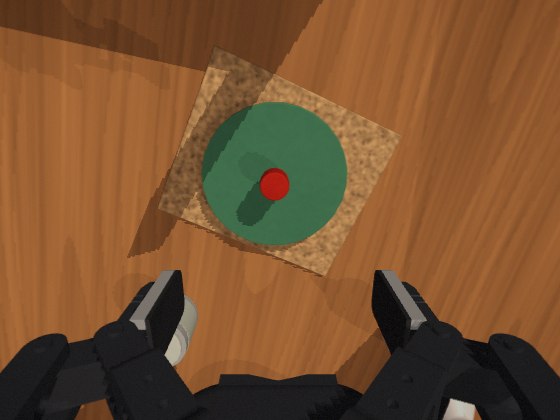

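View pics/k_scene.png

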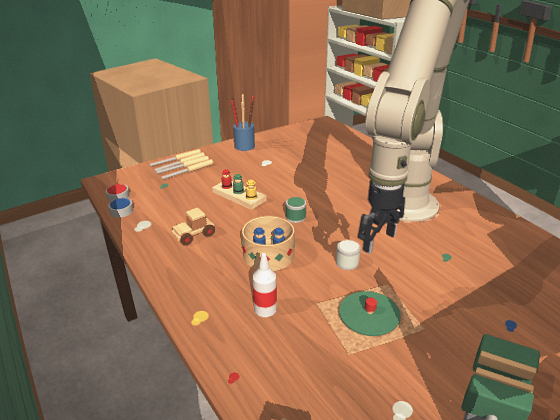

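```bash
python3 -m creep '[[[30,0,0],[0,0,0],1],[[55,0,1],[0,0,0],1],[[60,0,1],[0,0,0],1],[[60,0,1],[0,0,0],1],[[60,0,1],[0,0,0],1],[[60,0,1],[0,0,0],1],[[45,0,0],[0,0,0],1],[[0,0,0],[0,0,0],1]]'
python3 - <<'E'
from h import *
for n in("wrist",):
  p=imaging.grab_frame(n);save(p,"l_"+n)
  np.set_printoptions(precision=4,suppress=True)
  for t,z in (("canister",0),("blue_figure_a",.006)):
    print(t,[(x["xy"],x["score"],onz(p,x["xy"],z)) for x in pinpoint(p,t)])
E
```

```text
time: 15.2
eef_pos: [0.572, -0.0072, 0.219]
tool_rot: [-90.1, -0.1, -78.6]
wrist_force: [0.1, 0.9, 0.5]
grip_width: 0.0856
canister [([278.8, 174.4], 0.95, array([ 0.5719, -0.0046,  0.    ]))]
blue_figure_a [([248.6, 168.6], 0.91, array([ 0.5378, -0.0035,  0.006 ])), ([282.8, 205.8], 0.77, array([ 0.5834, -0.038 ,  0.006 ]))]
```

View pics/l_wrist.png

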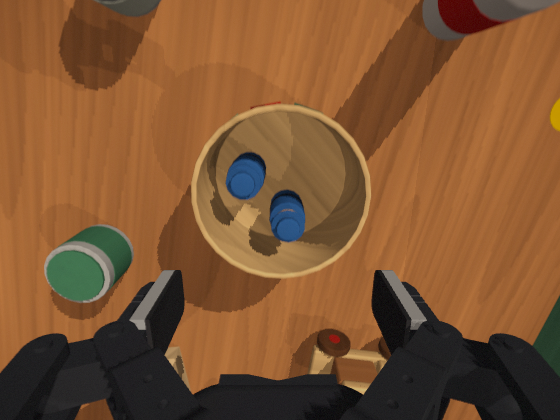

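Run:
```python
from h import *
np.set_printoptions(precision=4,suppress=True)
p=imaging.grab_frame("wrist")
st=env.read_state();print(st["eef_pos"])
# refine rim by circle projection fit manually: points on outer rim
for a in [(192,190),(371,190),(281,103),(281,279)]: print(onz(p,a,.094))
for a in [(242,186),(287,231)]: print("hat",onz(p,a,.083), onz(p,a,.085))
h=cv2.cvtColor(p["frame"],cv2.COLOR_RGB2HSV)
m=((h[...,0]>95)&(h[...,0]<130)&(h[...,1]>120)&(h[...,2]>30)).astype(np.uint8)
k,l,s,ce=cv2.connectedComponentsWithStats(m)
for i in range(1,k):
  if s[i][4]>100: print(s[i],ce[i],onz(p,ce[i],.045))
a=cv2.resize(cv2.cvtColor(p["frame"],cv2.COLOR_RGB2BGR)[90:290,180:380],None,fx=3,fy=3,interpolation=2);cv2.imwrite("pics/m.png",a)
```

```text
[ 0.5719 -0.0012  0.2193]
[ 0.4984 -0.0073  0.094 ]
[0.6464 0.0239 0.094 ]
[0.5575 0.0766 0.094 ]
[ 0.5898 -0.0749  0.094 ]
hat [0.5385 0.0019 0.083 ] [0.5387 0.0024 0.085 ]
hat [ 0.5862 -0.0314  0.083 ] [ 0.586  -0.0306  0.085 ]
[ 225  158   40   48 1376] [244.9302 182.431 ] [ 0.5384 -0.0041  0.045 ]
[ 269  196   35   52 1392] [285.8341 222.7019] [ 0.5872 -0.0374  0.045 ]
```

View pics/m.png

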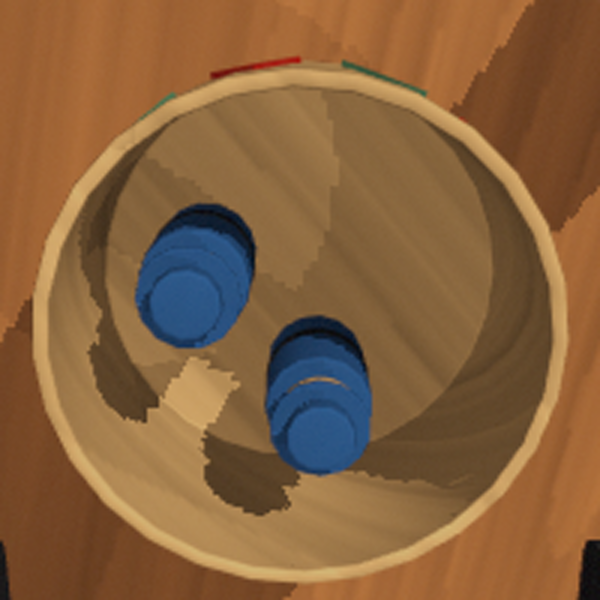

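Run:
```python
from h import *
from scipy.optimize import least_squares
np.set_printoptions(precision=4,suppress=True)
p=imaging.grab_frame("wrist")
print(env.read_state()["eef_pos"])
cp=np.array([(33,320),(567,330),(300,68),(300,581),(150,120),(475,130),(90,470),(500,510)])/3+[180,90]
W=np.array([onz(p,a,.094)[:2] for a in cp])
r=least_squares(lambda v:np.hypot(W[:,0]-v[0],W[:,1]-v[1])-v[2],[.573,0,.077]);print("rim",r.x,r.fun*1000)
C=r.x[:2]
H=np.array([onz(p,np.array(a)/3+[180,90],.085)[:2] for a in[(186,300),(320,436)]]);print(H)
d=H-C;print("rel",d,np.linalg.norm(d,axis=1),np.linalg.norm(H[0]-H[1]))
u=-(d.sum(0));u/=np.linalg.norm(u);print("free dir",u,"target",C+.036*u,np.degrees(np.arctan2(u[1],u[0])))
```

```text
[ 0.572  -0.0011  0.2195]
rim [ 0.5757 -0.005   0.0762] [ 1.4274 -1.5403  0.6589 -0.376  -0.3047 -0.3419 -1.6372  2.1137]
[[ 0.5394 -0.0007]
 [ 0.5868 -0.0344]]
rel [[-0.0363  0.0043]
 [ 0.0111 -0.0294]] [0.0365 0.0314] 0.058134706294199374
free dir [0.7086 0.7057] target [0.6012 0.0204] 44.882446293409494
```

```bash
python3 -m creep '[[[25,0,-10],[0,0,0],1],[[50,0,-20],[0,0,0],1],[[55,0,-22],[0,0,0],1],[[55,0,-22],[0,0,0],1],[[55,0,-22],[0,0,0],1],[[55,0,-22],[0,0,0],1],[[55,0,-22],[0,0,0],1],[[40,0,-15],[0,0,0],1]]';python3 -m creep '[[[0,0,0],[0,0,0],1],[[0,0,0],[0,0,0],1]]'
python3 - <<'E'
from h import *
for n in("wrist",):
  p=imaging.grab_frame(n);save(p,"n_"+n)
  np.set_printoptions(precision=4,suppress=True)
  for t,z in (("tray",0),("red_figure",.008),("green_figure",.008),("yellow_figure",.008)):
    print(t,[(x["xy"],x["score"],onz(p,x["xy"],z)) for x in pinpoint(p,t)])
print(env.read_state()["eef_pos"])
E
```

```text
time: 16.45
eef_pos: [0.4998, -0.4174, 0.2199]
tool_rot: [-90.0, -0.0, -78.2]
wrist_force: [-0.4, 1.1, 0.1]
grip_width: 0.0854
time: 16.7
eef_pos: [0.5008, -0.4142, 0.2196]
tool_rot: [-90.0, 0.1, -78.2]
wrist_force: [0.4, 1.3, 0.4]
grip_width: 0.0856
tray [([268.8, 129.6], 0.96, array([ 0.4803, -0.3651,  0.    ]))]
red_figure [([271.6, 188.2], 0.81, array([ 0.4961, -0.4263,  0.008 ]))]
green_figure [([264.6, 134.4], 0.84, array([ 0.477 , -0.3702,  0.008 ]))]
yellow_figure [([258.8, 68.8], 0.72, array([ 0.4588, -0.3084,  0.008 ]))]
[ 0.5008 -0.4145  0.2202]
```

View pics/n_wrist.png

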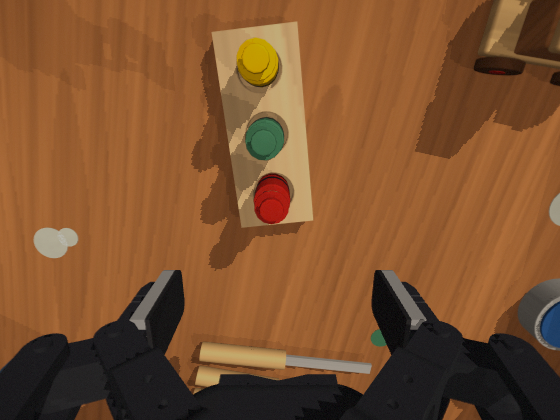

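Run:
```python
from h import *
np.set_printoptions(precision=4,suppress=True)
p=imaging.grab_frame("wrist")
c=np.array([onz(p,a,.022)[:2] for a in[(212,31),(297,22),(313,219),(241,227)]]);print(c,c.mean(0))
d=(c[3]-c[0])+(c[2]-c[1]);d/=np.linalg.norm(d);print(d,np.degrees(np.arctan2(d[1],d[0])),c.mean(0)+.062*d)
print("hat",onz(p,(271,210),.087))
a=cv2.resize(cv2.cvtColor(p["frame"],cv2.COLOR_RGB2BGR)[10:240,190:340],None,fx=2.6,fy=2.6,interpolation=2);cv2.imwrite("pics/o.png",a)
```

```text
[[ 0.4111 -0.2871]
 [ 0.4869 -0.2634]
 [ 0.5477 -0.4483]
 [ 0.4714 -0.4741]] [ 0.4792 -0.3682]
[ 0.3097 -0.9508] -71.9610413399327 [ 0.4984 -0.4272]
hat [ 0.4971 -0.4264  0.087 ]
```

View pics/o.png

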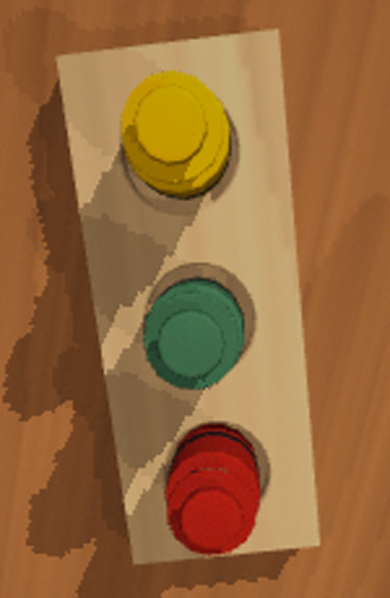

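```bash
python3 -m creep '[[[0,0,0],[0,-0.105,0],1],[[11,15,-7],[0,0,0],1],[[0,30,0],[0,0,0],1],[[0,30,0],[0,0,0],1],[[0,25,0],[0,0,0],1],[[0,10,0],[0,0,0],1],[[0,0,0],[0,0,0],1]]'
python3 - <<'E'
from h import *
np.set_printoptions(precision=4,suppress=True)
p=imaging.grab_frame("wrist");save(p,"q_wrist")
s=env.read_state();print(s["eef_pos"],s["tool_rot"])
print([(x["xy"],x["score"],onz(p,x["xy"],.008)) for x in pinpoint(p,"red_figure")])
h=cv2.cvtColor(p["frame"],cv2.COLOR_RGB2HSV)
r=(((h[...,0]<5)|(h[...,0]>174))&(h[...,1]>170)).astype(np.uint8)
k,l,st,ce=cv2.connectedComponentsWithStats(r)
for i in range(1,k):
  if st[i][4]>300: print(st[i],ce[i])
E
```

```text
time: 17.88
eef_pos: [0.4963, -0.4288, 0.1093]
tool_rot: [-90.1, 0.1, -72.3]
wrist_force: [0.3, 0.4, 0.4]
grip_width: 0.0856
[ 0.4967 -0.4291  0.1102] [-90.0068  -0.0153 -72.2994]
[([278.7, 207.0], 0.98, array([ 0.4961, -0.4265,  0.008 ]))]
[ 253  187   56   82 3526] [280.3449 229.7104]
```

View pics/q_wrist.png

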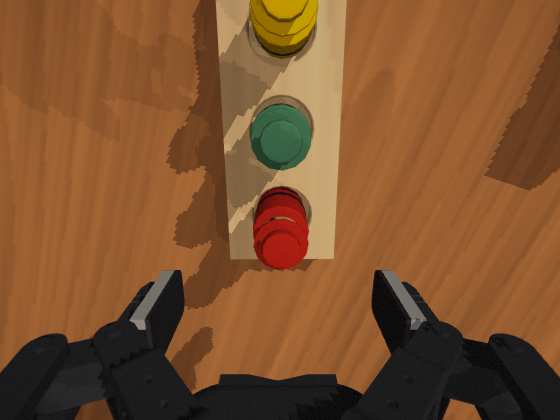

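```bash
python3 -m creep '[[[-2,12,1],[0,0,0],1],[[0,25,0],[0,0,0],1],[[0,25,0],[0,0,0],1],[[0,11,0],[0,0,0],1],[[0,4,0],[0,0,0],1],[[0,0,0],[0,0,0],1]]'
python3 - <<'E'
from h import *
p=imaging.grab_frame("wrist");save(p,"r_wrist")
E
```

```text
time: 18.73
eef_pos: [0.4973, -0.4266, 0.0335]
tool_rot: [-90.0, -0.0, -72.2]
wrist_force: [-0.1, 0.5, -0.7]
grip_width: 0.0855
```

View pics/r_wrist.png

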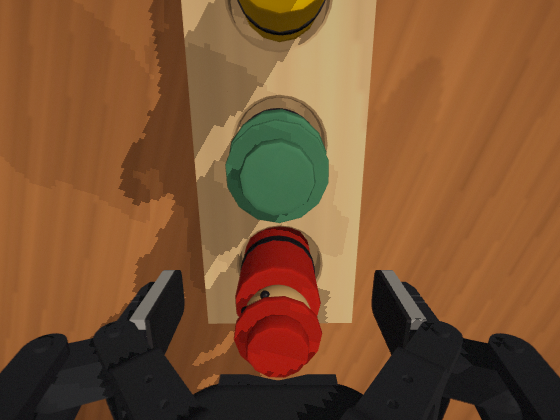

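```bash
python3 -m creep '[[[0,0,0],[0,0,0],0],[[0,0,0],[0,0,0],0],[[0,0,0],[0,0,0],0],[[0,0,0],[0,0,0],0],[[0,0,0],[0,0,0],0]]' 30; python3 -m creep '[[[0,-3,0],[0,0,0],0],[[0,-8,0],[0,0,0],0],[[0,-20,0],[0,0,0],0],[[0,-40,0],[0,0,0],0],[[0,-50,0],[0,0,0],0],[[0,-40,0],[0,0,0],0],[[0,-20,0],[0,0,0],0],[[0,0,0],[0,0,0],0]]'
python3 - <<'E'
from h import *
for n in("wrist","side"):
  p=imaging.grab_frame(n);save(p,"s_"+n)
E
```

```text
time: 19.4
eef_pos: [0.4973, -0.4265, 0.0336]
tool_rot: [-90.0, -0.0, -72.2]
wrist_force: [-1.6, 1.6, 6.1]
grip_width: 0.0351
time: 20.4
eef_pos: [0.4977, -0.427, 0.2169]
tool_rot: [-89.8, -0.2, -72.2]
wrist_force: [-0.1, 1.3, 0.5]
grip_width: 0.0347
```

View pics/s_wrist.png

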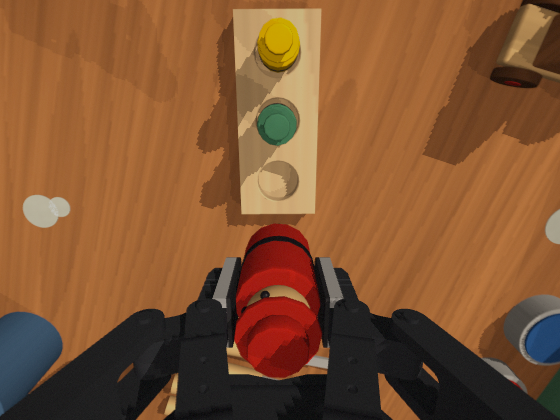

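View pics/s_side.png

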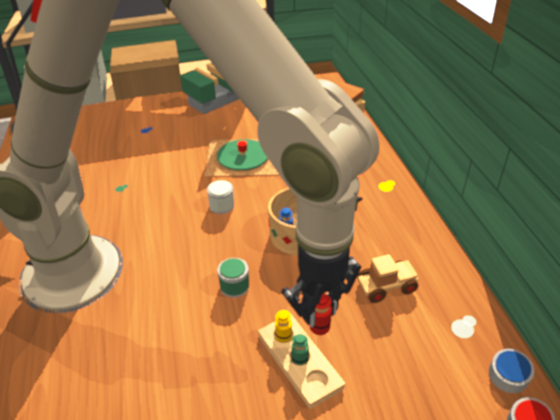

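```bash
python3 -m creep '[[[-20,0,12],[0,0,0],0],[[-45,0,27],[0,0,0],0],[[-52,0,31],[0,0,0],0],[[-52,0,31],[0,0,0],0],[[-52,0,31],[0,0,0],0],[[-52,0,31],[0,0,0],0],[[-52,0,31],[0,0,0],0],[[-45,0,27],[0,0,0],0]]';python3 -m creep '[[[-25,0,15],[0,0,0],0],[[0,0,0],[0,0.175,0],0],[[0,0,0],[0,0.175,0],0],[[0,0,0],[0,0.175,0],0],[[0,0,0],[0,0.175,0],0],[[0,0,0],[0,0.175,0],0],[[0,0,0],[0,0.175,0],0],[[0,0,0],[0,0.046,0],0]]';python3 -m creep '[[[0,0,0],[0,0,0],0]]'
python3 - <<'E'
from h import *
p=imaging.grab_frame("wrist");save(p,"t_wrist")
print(env.read_state()["joint_positions"],env.read_state()["eef_pos"])
E
```

```text
time: 21.5
eef_pos: [0.5939, -0.0025, 0.213]
tool_rot: [-90.1, 0.1, -72.1]
wrist_force: [-0.1, -0.7, -0.8]
grip_width: 0.0351
time: 22.5
eef_pos: [0.6004, 0.0232, 0.213]
tool_rot: [-90.1, -0.1, -135.0]
wrist_force: [-0.1, 0.5, -0.7]
grip_width: 0.035
time: 22.62
eef_pos: [0.6008, 0.0226, 0.2135]
tool_rot: [-90.0, -0.1, -134.8]
wrist_force: [-0.3, 0.4, -0.4]
grip_width: 0.035
[-32.49749124  31.30576898  37.78955836 110.8884374  -26.00349519
  46.54674515 -25.25181445] [0.60098063 0.02232465 0.21367769]
```

View pics/t_wrist.png

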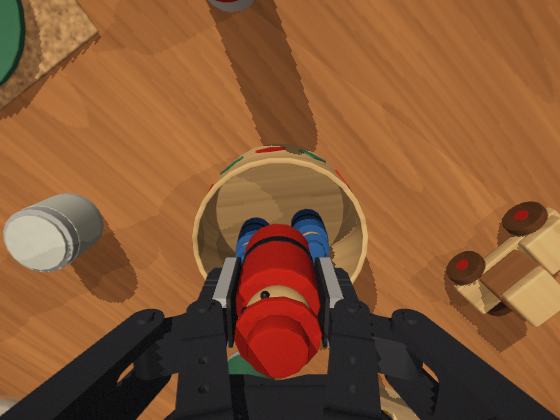

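Run:
```python
from h import *
np.set_printoptions(precision=3,suppress=True)
p=imaging.grab_frame("wrist")
C=np.array([.575,-.0055]);T=env.read_state()["eef_pos"][:2]
im=cv2.cvtColor(p["frame"],cv2.COLOR_RGB2BGR)
th=np.linspace(0,2*np.pi,60)
def ring(c,r,z,col):
  q=proj(p,np.c_[c[0]+r*np.cos(th),c[1]+r*np.sin(th),0*th+z]); cv2.polylines(im,[q.astype(np.int32)],True,col,1)
ring(C,.077,.094,(0,255,0));ring(C,.072,.006,(255,255,0))
ring(T,.018,.006,(0,0,255));ring(T,.018,.2135-.0256,(255,255,255))
for b in([.5394,-.0007],[.5868,-.0344]): ring(b,.018,.006,(255,0,0)); ring(b,.016,.075,(255,0,255))
cv2.imwrite("pics/u.png",im)
```

```text
(no output)
```

View pics/u.png

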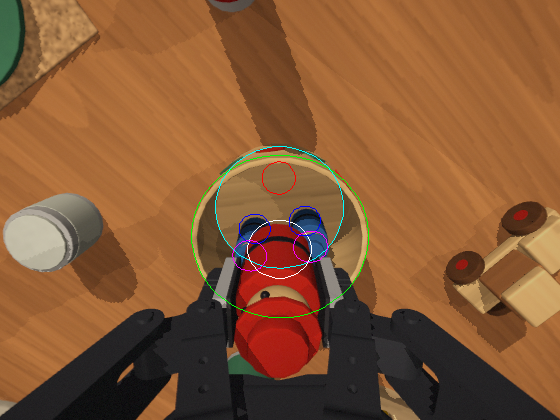

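```bash
python3 -m creep '[[[0,15,0],[0,0,0],0],[[0,30,0],[0,0,0],0],[[0,30,0],[0,0,0],0],[[0,15,0],[0,0,0],0],[[0,0,0],[0,0,0],0]]'
python3 - <<'E'
from h import *
for n in ("wrist","side","scene"):
  p=imaging.grab_frame(n);save(p,"v_"+n)
print(env.read_state()["eef_pos"])
a=[cv2.resize(cv2.imread("pics/v_side.png")[150:270,230:370],None,fx=2.8,fy=2.8,interpolation=2),cv2.resize(cv2.imread("pics/v_scene.png")[180:300,200:340],None,fx=2.8,fy=2.8,interpolation=2)]
cv2.imwrite("pics/v2.png",np.hstack(a))
E
```

```text
time: 23.35
eef_pos: [0.6008, 0.0214, 0.1231]
tool_rot: [-90.1, -0.1, -135.0]
wrist_force: [0.5, 0.4, -0.6]
grip_width: 0.0352
[0.60192984 0.02155692 0.12494022]
```

View pics/v_wrist.png

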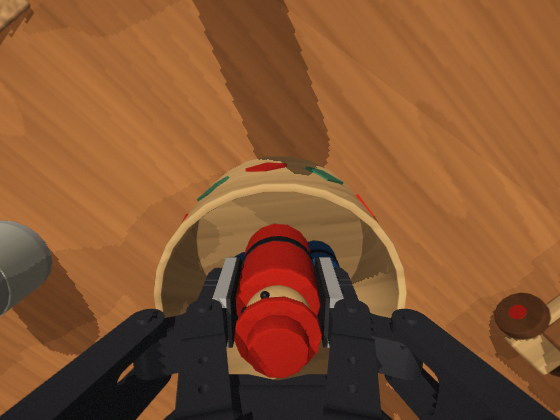

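View pics/v2.png

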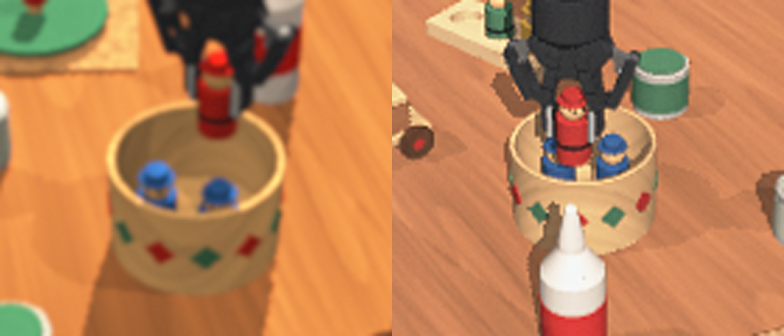

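```bash
python3 -m creep '[[[0,15,0],[0,0,0],0],[[0,25,0],[0,0,0],0],[[0,25,0],[0,0,0],0],[[0,12,0],[0,0,0],0],[[0,6,0],[0,0,0],0],[[0,0,0],[0,0,0],0]]'
python3 - <<'E'
from h import *
p=imaging.grab_frame("wrist");save(p,"w_wrist")
E
```

```text
time: 24.25
eef_pos: [0.6014, 0.021, 0.0412]
tool_rot: [-90.0, -0.0, -135.1]
wrist_force: [-1.3, -3.7, -0.2]
grip_width: 0.035
```

View pics/w_wrist.png

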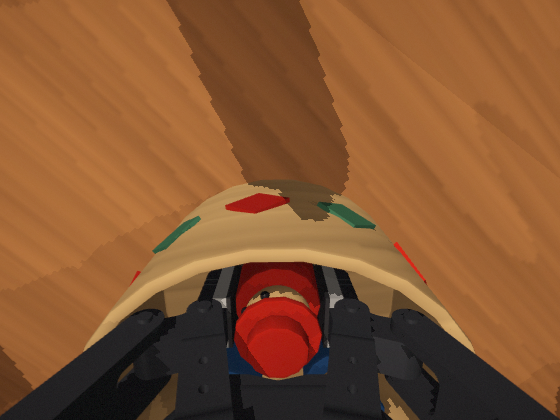

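```bash
python3 -m creep '[[[0,0,0],[0,0,0],0]]'
python3 - <<'E'
from h import *
for n in ("side","scene"):
  p=imaging.grab_frame(n);save(p,"x_"+n); print(env.read_state()["wrist_force"])
a=[cv2.resize(cv2.imread("pics/x_side.png")[150:270,230:370],None,fx=2.8,fy=2.8,interpolation=2),cv2.resize(cv2.imread("pics/x_scene.png")[180:300,200:340],None,fx=2.8,fy=2.8,interpolation=2)]
cv2.imwrite("pics/x2.png",np.hstack(a))
E
```

```text
time: 24.42
eef_pos: [0.6016, 0.0212, 0.0417]
tool_rot: [-89.9, 0.0, -135.0]
wrist_force: [-1.5, -4.1, -0.4]
grip_width: 0.035
[-0.97815255 -4.51988574 -0.82206054]
[-1.23732182 -5.7228076  -0.53960214]
```

View pics/x2.png

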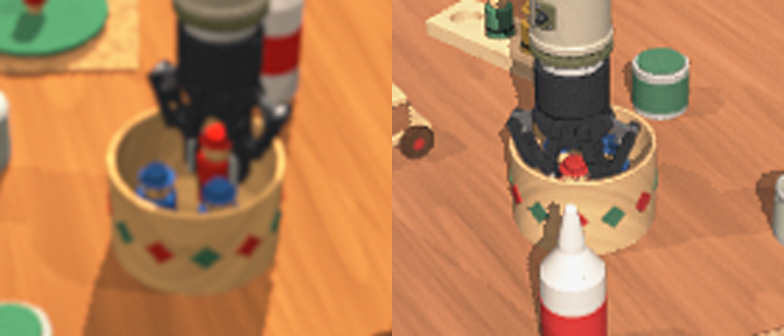

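```bash
python3 -m creep '[[[4,0,0.5],[0,0,0],0],[[4,0,0.5],[0,0,0],0],[[2,0,0.5],[0,0,0],0],[[0,0,0],[0,0,0],0]]'
python3 - <<'E'
from h import *
np.set_printoptions(precision=4,suppress=True)
for n in ("side","scene"):
  p=imaging.grab_frame(n);save(p,"y_"+n); s=env.read_state();print(s["wrist_force"],s["eef_pos"])
  A=cv2.cvtColor(cv2.imread(f"pics/i_{n}.png"),cv2.COLOR_BGR2GRAY);B=cv2.cvtColor(cv2.imread(f"pics/y_{n}.png"),cv2.COLOR_BGR2GRAY)
  # canister front wall shift via template match, subpixel
  x,y,w,h={"side":(272,222,54,26),"scene":(243,240,20,26)}[n]
  r=cv2.phaseCorrelate(A[y:y+h,x:x+w].astype(np.float32),B[y:y+h,x:x+w].astype(np.float32));print(n,r)
p=imaging.grab_frame("wrist");save(p,"y_wrist")
a=[cv2.resize(cv2.imread("pics/y_side.png")[150:270,230:370],None,fx=2.8,fy=2.8,interpolation=2),cv2.resize(cv2.imread("pics/y_scene.png")[180:300,200:340],None,fx=2.8,fy=2.8,interpolation=2)]
cv2.imwrite("pics/y2.png",np.hstack(a))
E
```

```text
time: 25.02
eef_pos: [0.5953, 0.0137, 0.0412]
tool_rot: [-90.0, 0.0, -135.0]
wrist_force: [0.2, -0.9, -0.2]
grip_width: 0.0353
[-0.4743  0.0363 -0.0475] [0.5954 0.0138 0.0411]
side ((0.0422122394403992, 0.8315206975213023), 0.8023388317092456)
[-0.5598  0.0679 -0.7605] [0.5955 0.0138 0.0411]
scene ((-0.15832774787818948, 0.37114877114055744), 1.0344130518259826)
```

View pics/y2.png

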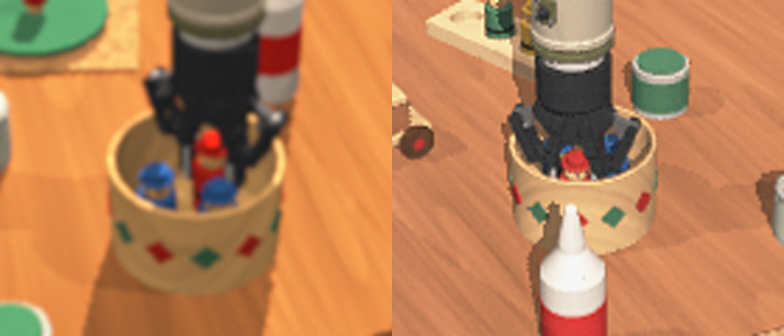

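View pics/y_wrist.png

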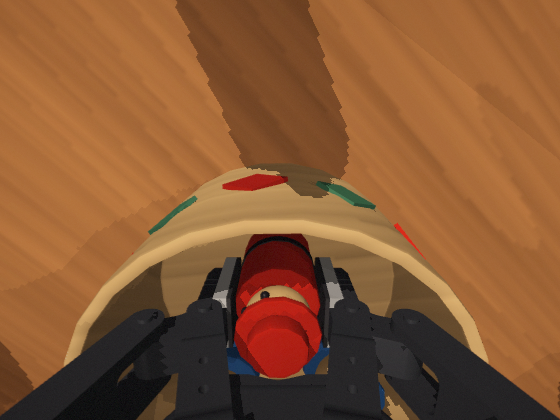

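```bash
python3 -m creep '[[[0,2,0],[0,0,0],0],[[0,1.5,0],[0,0,0],0],[[0,0,0],[0,0,0],0]]'; python3 -m creep '[[[0,2,0],[0,0,0],0],[[0,1,0],[0,0,0],0],[[0,0,0],[0,0,0],0]]'
```

```text
time: 25.55
eef_pos: [0.5953, 0.0137, 0.0374]
tool_rot: [-90.0, -0.0, -135.0]
wrist_force: [-0.1, -0.0, -0.4]
grip_width: 0.0352
time: 25.92
eef_pos: [0.5953, 0.0137, 0.0345]
tool_rot: [-90.0, -0.0, -135.0]
wrist_force: [-0.1, -0.3, -0.5]
grip_width: 0.0348
```

```bash
python3 -m creep '[[[0,1,0],[0,0,0],0],[[0,0.7,0],[0,0,0],0],[[0,0,0],[0,0,0],0]]'; python3 -m creep '[[[0,0.6,0],[0,0,0],0],[[0,0.4,0],[0,0,0],0],[[0,0,0],[0,0,0],0]]'
```

```text
time: 26.3
eef_pos: [0.5953, 0.0137, 0.0328]
tool_rot: [-90.0, -0.0, -135.0]
wrist_force: [-0.1, 0.3, -0.6]
grip_width: 0.0349
time: 26.68
eef_pos: [0.5953, 0.0137, 0.0319]
tool_rot: [-90.0, -0.0, -135.0]
wrist_force: [0.3, 0.6, -1.1]
grip_width: 0.0349
```

```bash
python3 -m creep '[[[0,0.5,0],[0,0,0],0],[[0,0.3,0],[0,0,0],0],[[0,0,0],[0,0,0],0]]'
```

```text
time: 27.05
eef_pos: [0.5954, 0.0137, 0.0316]
tool_rot: [-90.0, 0.0, -135.0]
wrist_force: [-2.0, -0.2, 6.2]
grip_width: 0.0351
```

```bash
python3 -m creep '[[[0,0,0],[0,0,0],0.46],[[0,0,0],[0,0,0],0.48],[[0,0,0],[0,0,0],0.48],[[0,0,0],[0,0,0],0.48]]'
python3 - <<'E'
from h import *
p=imaging.grab_frame("wrist");save(p,"z_wrist");print(env.read_state()["wrist_force"])
E
```

```text
time: 27.55
eef_pos: [0.5953, 0.0136, 0.031]
tool_rot: [-90.0, -0.0, -135.0]
wrist_force: [0.1, -0.5, 0.0]
grip_width: 0.041
[ 0.57207057 -0.3241161  -0.74088821]
```

View pics/z_wrist.png

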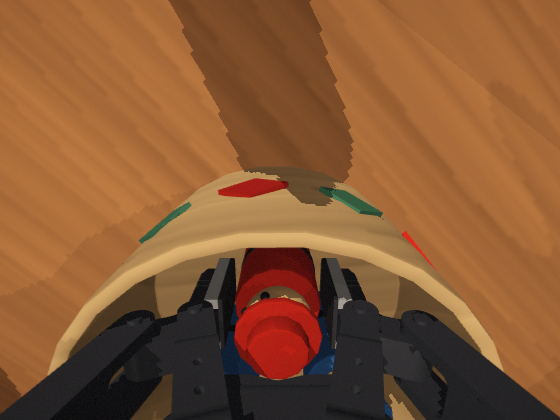

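```bash
python3 -m creep '[[[0,-3,0],[0,0,0],0.48],[[0,-8,0],[0,0,0],0.48],[[0,-15,0],[0,0,0],0.48],[[0,-20,0],[0,0,0],0.48],[[0,-30,0],[0,0,0],0.48],[[0,-40,0],[0,0,0],0.48],[[0,-40,0],[0,0,0],0.48],[[0,-40,0],[0,0,0],0.48]]'; python3 -m creep '[[[-30,0,0],[0,0,0],0.6],[[-40,0,0],[0,0,0],0.6],[[0,0,0],[0,0,0],0.6]]';python3 - <<'E'
from h import *
for n in("wrist","side","scene"):
  p=imaging.grab_frame(n);save(p,"zz_"+n)
a=[cv2.resize(cv2.imread("pics/zz_side.png")[120:270,200:400],None,fx=2,fy=2,interpolation=2),cv2.resize(cv2.imread("pics/i_side.png")[120:270,200:400],None,fx=2,fy=2,interpolation=2)]
cv2.imwrite("pics/zz2.png",np.hstack(a))
E
```

```text
time: 28.6
eef_pos: [0.595, 0.0136, 0.2295]
tool_rot: [-90.0, 0.0, -135.1]
wrist_force: [-0.4, 0.7, -0.6]
grip_width: 0.041
time: 28.98
eef_pos: [0.6462, 0.0662, 0.2278]
tool_rot: [-90.0, 0.1, -134.8]
wrist_force: [-0.4, -0.4, -0.1]
grip_width: 0.0512
```

View pics/zz_wrist.png

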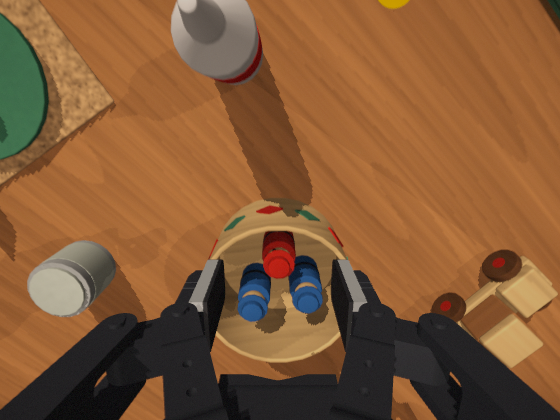

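View pics/zz2.png

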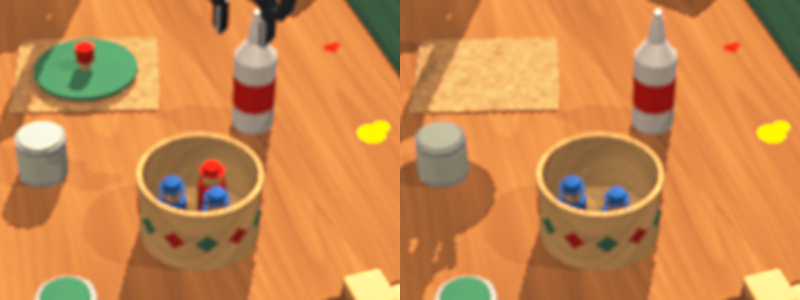

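View pics/zz_scene.png

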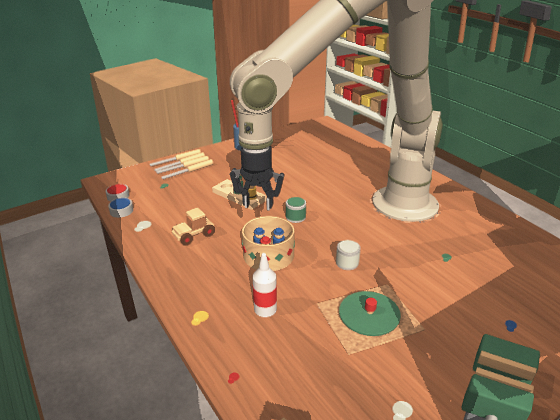

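```bash
python3 -m creep '[[[0,-30,0],[0,0,0],0.6],[[0,0,0],[0,0,0],0.6],[[0,0,0],[0,0,0],0.6]]'
python3 - <<'E'
from h import *
A=cv2.imread("pics/i_side.png")[205:245,255:345]
p=imaging.grab_frame("side");B=cv2.cvtColor(p["frame"],cv2.COLOR_RGB2BGR)
def edge(I): # diamonds: template match subpixel
  return I
t=cv2.resize(cv2.imread("pics/i_side.png")[230:246,276:324],None,fx=8,fy=8,interpolation=2);S=cv2.resize(B[222:254,266:334],None,fx=8,fy=8,interpolation=2)
_,s,_,l=cv2.minMaxLoc(cv2.matchTemplate(S,t,cv2.TM_CCOEFF_NORMED));print(s,(l[0]/8-10,l[1]/8-8))
print(env.job_done(), env.read_state()["time"])
E
```

```text
time: 29.5
eef_pos: [0.6442, 0.0626, 0.2571]
tool_rot: [-90.0, 0.0, -135.1]
wrist_force: [0.3, -0.1, -0.2]
grip_width: 0.0513
0.9989283680915833 (0.0, 0.0)
the job is handed in; nothing more can be done
the job is handed in; nothing more can be done
```

The job is done and handed in, at about 29.5 s of the 70 s allowed. I lifted the lid off level by its knob and lowered it onto the cork mat until the wrist force showed contact. Then I took the red figure from the tray and stood it on the canister floor beside the two blue ones, also releasing only after contact.

**Last checks:**
- The final wrist, side and scene pictures show the lid knob up and fully on the mat. All three figures stand upright in the canister.
- The bystanders look unmoved, and the arm ended clear of everything.
- I last saw green and yellow in their pockets in the pictures taken just after lifting the red figure. The arm mostly hides the tray in the final scene picture.

**What went wrong:** on the first descent into the canister a gripper knuckle touched the inner wall with about 5 N of sideways force. I moved the figure 10 mm towards the centre, and the force went back to about zero.

**Canister position:** an early comparison of the pictures suggested a shift of up to 0.8 pixels, but changed shadows made that check unreliable. A final template match on the side picture showed no shift (0.0 pixels).

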